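# Snap the reflector label holder onto the stock shelf lip and hold it home

## Robot

A 7-joint arm with a two-finger parallel gripper is mounted at the origin on the work surface. World frame = base frame: x ahead of the robot, y to its left, z up, the work surface at z = 0. Lengths are in mm, angles in rad, forces in N, time in s.
With the tool pointing down it reaches from about 350 to 900 mm from the base axis. Payload 7.2 kg.
Tool frame: the origin (TCP) lies midway between the tips of the shut fingers; the grasp point (between the pads) lies 19 mm behind it; z points along the fingers, y is the direction in which the jaws open and shut (so a half turn about z gives the same grasp; the last joint's range is limited). The gripper opens to 88 mm and grips with 3 to 60 N. Pads are 20 mm wide; open, the fingers measure 115 mm over their backs; the gripper's body (75 mm by 178 mm) begins 61 mm behind the grasp point.
Start: joints at [-1.17, 0.411, -0.013, 1.596, 0.006, 1.134, -0.082], TCP at [282.394, 557.568, 222.653] pointing down, gripper open.
Joint ranges: [-2.95, 2.95], [-0.29, 1.99], [-1.47, 1.44], [0.14, 2.54], [-1.03, 4.17], [0.13, 1.85], [-2.86, 2.86]. Speed limits (rad/s): [2.39, 2.39, 3.01, 3.01, 3.14, 3.14, 3.14].

## Interface

Orientations are given as a unit quaternion [w, x, y, z].
In Python, from cell import bot gives the robot as it stands.
- The arm moves only by the tool drive_tool, never from a script. Its argument "increments" is a list of rows, each a list of 3 entries, a list of its own where there are three numbers: the opening, from 0 (shut) to 1 (fully open), then the shift along the tool's x, y, z in mm, then the turn about the tool's z in degrees. A call has 1 to 10 rows; each row shifts and turns the commanded pose from where the row before left it, along the tool's axes as they then stand; what a row does not reach is not made up. A row lasts 1/12 s, in which the tool goes at most 41.7 mm and 7.16 degrees, less where a joint would pass 70% of its speed; a pose out of reach is approached as far as the arm can. A call with a gripper value outside its range is refused whole. The fingers move at their own pace and stop on an object; "squeeze" is the grip in N (left out, the last holds). Time passes only in rows, so rows that do not move let the fingers close. It gives the time, the measured TCP pose, the force and the opening at its end, in the units of the state.
- bot.observe(): the state, without advancing time (a new reading comes with each control period).
- bot.capture(name): name is "scene" or "top" or "wrist"; returns a dict with "pixels" (480x640x3 uint8, red, green, blue), "intrinsics" (3x3 intrinsics, pixels), "dist_coeffs" ([k1, k2, p1, p2, k3] as OpenCV has them; the pictures are not rectified), "R" (3x3) and "t" (3): a world point X has camera coordinates R X + t; the wrist camera has in their place "hand_eye" (4x4, takes a point from camera to tool coordinates, whose origin is the TCP and whose axes are the flange's). Camera axes: x right, y down, z forward; pixel columns grow to the right and rows downward; lengths in mm; the calibration is good to about 2 mm. A picture is of the moment at which its call begins: read the wrist's pose just before it. There is no depth.
- bot.close_job(): hands the job in, once; it reports no verdict.
The state is a dict: "clock": time; "q": joint angles; "qd": joint speeds; "effort": joint torques, N m; "tcp_pos": TCP position; "tool_rot": TCP orientation; "wrist_force": force on the tool from outside, world axes, zero at the start; "wrist_torque": the same for the moment, N m; "width": finger opening in mm.
Only numpy, scipy, OpenCV 4.12 (cv2) and the standard library are available. Lean on these libraries where they do the work, as an engineer would, in place of code of your own. Each camera call takes 0.05 s, during which the arm holds its last target. There are 200 camera calls.

## Task

The white label holder with the orange card, parked over the rim of the blue tray, belongs to the bin of orange reflectors on the green stock shelf. Take it off the tray and push it down over the shelf's front lip, centred in front of that bin with the card facing out of the shelf, until its spring tongue has slipped behind the lip and it sits fully home and straight. Do not let go: finish while still holding it and pressing it firmly down, ready for its fixing screw, and leave the bins, the tray and the other parts on the ledge where they are.

Things in the scene. Friction and masses are not known exactly. Their poses are not given: they have to be found in the camera images.
- label_grip (a point): Label holder, white plastic, 60 g: middle of its upright plate (9 mm thick along its x, 60 mm along its y, 40 mm tall), to be gripped across the thickness from above. Card side is -x, up is z. 18 mm below the plate's top edge, 26 mm above label_saddle. Fingertips may go 22 mm lower than this point, where they meet the bridge, which reaches 6.5 mm to -x and 9 mm to +x.
- label_saddle (a point): Same holder and axes: middle of the underside of its bridge (4 mm thick); lies on the lip's top line, level with lip_mid, when home. Below it hang a rigid front skirt (28 mm deep, inner face 2.5 mm to -x) and the tongue. It starts hanging loosely over the 2 mm near wall of the tray, 60 mm above the ledge, card towards the robot; it lifts straight off.
- tongue (a joint): Sprung tongue on the holder's +x side, black, 25 mm deep: 0 relaxed, 0.1 to 0.17 rad when behind the lip. It leans in to a bump 13 mm down that leaves a 3.5 mm gap to the skirt, then flares to an 8 mm mouth. On the 5 mm lip it resists with 3 to 8 N from 17 to 10 mm before home, then 0 to 3 N; then the bridge stops dead on the lip.
- label_card (a point): Same holder: middle of the orange card, which covers the front face and the top edge of the upright plate; its back is plain white. It lies 4.5 mm to -x of label_grip.
- lip_mid (a point): Middle of the top line of the shelf's front lip: green steel, 5 mm thick, rounded top, 440 mm long along this frame's y, 30 mm above the shelf deck; +x points into the shelf, -x out of it towards the robot, z up. 80 mm above the ledge. Between its ends nothing stands within 45 mm behind the lip; the shelf's back panel is 115 mm high.
- label: The whole label holder; origin and axes as label_saddle.
- rack: The green stock shelf (fixed), 180 x 440 mm; origin at the ledge under its middle, axes as lip_mid, which lies 87.5 mm to its -x and 80 mm up. Its deck is 50 mm above the ledge and carries three bins, about 145 mm apart along y, in any order.
- bin_reflectors: Loose grey open bin, 105 (x) x 112 (y) x 40 mm, on the shelf deck, with round orange reflectors with black backs: the holder goes in front of this one, at the same y along the lip; origin under its middle, about 107 mm behind the lip, axes nearly those of the shelf. Stock stands up to 45 mm above its underside. Not to be moved.
- bin_sprockets: Loose grey open bin, 105 (x) x 112 (y) x 40 mm, on the shelf deck, with black steel sprockets; origin under its middle, about 107 mm behind the lip, axes nearly those of the shelf. Stock stands up to 45 mm above its underside. Not to be moved.
- bin_brakes: Loose grey open bin, 105 (x) x 112 (y) x 40 mm, on the shelf deck, with aluminium brake arms; origin under its middle, about 107 mm behind the lip, axes nearly those of the shelf. Stock stands up to 45 mm above its underside. Not to be moved.
- tray: Loose blue open tray, 120 (x) x 150 (y) x 60 mm, walls 2 mm, 0.9 kg, with spare label parts in it; origin under its middle. Not to be moved.
- sprocket: Black steel sprocket lying on the ledge, 92 mm across, 6 mm thick; leave alone.
- wrench: Brass wrench lying on the ledge, 170 mm long along its x; leave alone.
- brake_arm: Aluminium brake arm lying on the ledge, 110 mm long, 14 mm thick; leave alone.
- reflector: Single orange reflector lying on the ledge, 56 mm across, 12 mm thick; leave alone (it is not the bin).

How it is judged (in metres and radians):
On the way:
1. the label holder is lifted clear of the tray in the gripper (distance of label_saddle from where it was at the start of the episode above 0.05 m and height (world z) of label_saddle above 0.09 m and contact force between label and tray below 0.05 N and contact force between the fingers and label above 1 N), for 0.1 s.
At the end, for the whole second after the job is handed in: Holder home on the shelf lip: bridge within 2.5 mm of the lip top and 4 mm of its middle line, within 22 mm of the reflector bin's middle along the lip, card facing out, upright and straight within 0.12 rad, bridge pressed on the lip with over 4 N, fingers bearing on it over 2 N, still (x of label_saddle in the frame of lip_mid between -0.004 and 0.004 m and z of label_saddle in the frame of lip_mid below 0.0025 m and y of label_saddle in the frame of bin_reflectors between -0.022 and 0.022 m and x of label_card in the frame of lip_mid below -0.001 m and angle between the y axis of label_saddle and the y axis of lip_mid, either way round below 0.12 rad and angle between label_saddle's own z axis and vertical below 0.12 rad and contact force between label_c0 and rack above 4 N and contact force between the fingers and label above 2 N and linear speed of label below 0.02 m/s); the arm keeps its last pose, push and grip.
It fails at once if a stock bin is pushed more than 15 mm (distance of any of bin_sprockets, bin_reflectors, bin_brakes from where it was at the start of the episode above 0.015 m).
It fails at once if the tray is pushed more than 30 mm (distance of tray from where it was at the start of the episode above 0.03 m).
It fails at once if a part lying on the ledge is pushed more than 20 mm (distance of any of sprocket, wrench, brake_arm, reflector from where it was at the start of the episode above 0.02 m).
It also fails if it takes over 38 s, if anything falls off the work surface, if the arm or the gripper's body presses on something with over 40 N, if the wrist force passes 120 N, or if a joint passes its speed limit or range.

## Working session

There is one attempt and no reset: what is moved stays moved. The work goes in short steps, Python scripts to look and compute and a tool call to move; the robot and the scene stay as the last step left them, time stands still between calls to the robot, and variables do not carry over. Pictures are saved under pics/ and viewed, about 8 in all and at most 12, crops included, and the job is handed in when it is done.

Besides the shell and the picture viewer there is one more tool, called after "Call:" as name(argument=value, ...) on one line, values as JSON. drive_tool: Moves the arm, as the interface text tells. Its arguments: {"type":"object","properties":{"increments":{"type":"array","items":{"type":"array"}},"squeeze":{"type":"number"}},"required":["increments"]}

```bash
mkdir -p pics; cat > h.py <<'E'
import numpy as np,cv2,pickle
from scipy.spatial.transform import Rotation as Ro
from cell import bot
def grab(n,name):
    s=bot.observe(); c=bot.capture(n); c['s']=s
    cv2.imwrite(f'pics/{name}.png',c['pixels'][:,:,::-1]); pickle.dump(c,open(f'pics/{name}.pkl','wb')); return c
def load(name): return pickle.load(open(f'pics/{name}.pkl','rb'))
def cam(c):
    if 'R' in c: return np.array(c['R']),np.array(c['t']).ravel()
    H=np.array(c['hand_eye']); q=c['s']['tool_rot']; A=Ro.from_quat([q[1],q[2],q[3],q[0]]).as_matrix()
    W=A@H[:3,:3]; o=A@H[:3,3]+np.array(c['s']['tcp_pos']); return W.T,-W.T@o
def ray(c,uv):
    R,t=cam(c); p=cv2.undistortPoints(np.array(uv,float).reshape(-1,1,2),np.array(c['intrinsics']),np.array(c['dist_coeffs']))[:,0]
    return -R.T@t, np.c_[p,np.ones(len(p))]@R
def plane(c,uv,z):
    o,d=ray(c,uv); return o+d*((z-o[2])/d[:,2])[:,None]
def tri(c1,u1,c2,u2):
    o1,d1=ray(c1,[u1]);o2,d2=ray(c2,[u2]); A=np.c_[d1[0],-d2[0]]; s=np.linalg.lstsq(A,o2-o1,rcond=None)[0]
    a=o1+s[0]*d1[0];b=o2+s[1]*d2[0]; return (a+b)/2,np.linalg.norm(a-b)
def proj(c,P):
    R,t=cam(c); return cv2.projectPoints(np.array(P,float).reshape(-1,3),cv2.Rodrigues(R)[0],t,np.array(c['intrinsics']),np.array(c['dist_coeffs']))[0][:,0]
E
python3 - <<'E'
from h import *
print(bot.observe())
a=grab('scene','s0');b=grab('top','t0');c=grab('wrist','w0')
print(a['R'],a['t'],b['R'],b['t'],c['hand_eye'])
E
```

```text
{'clock': 0.0, 'q': array([-1.17021439,  0.41188503, -0.01274859,  1.59702183,  0.00561807,
        1.13430478, -0.08219467]), 'qd': array([-9.36499681e-04,  7.69902275e-04, -1.08946394e-03,  9.43120038e-04,
       -2.97533333e-05,  4.81885200e-04, -3.76512357e-04]), 'effort': array([ 2.59571116e-04, -5.87960994e+01,  6.42083064e-01, -2.91073430e+01,
       -5.37167187e-02,  1.80326030e-02,  1.42186163e-04]), 'tcp_pos': array([282.17264163, 557.11756563, 221.8272527 ]), 'tool_rot': array([-1.27919917e-04,  2.32216035e-01,  9.72663912e-01, -7.81173812e-04]), 'wrist_force': array([-0.74926039,  0.2794789 ,  0.334694  ]), 'wrist_torque': array([-0.01413606,  0.04946212,  0.00279881]), 'width': 87.65080093595527}
[[-0.30750589  0.95144474  0.01389354]
 [ 0.54525177  0.18815337 -0.8168836 ]
 [-0.77983372 -0.24362104 -0.5766352 ]] [ 191.40997052 -239.05557741 1716.24518388] [[ 0.0056292  -0.99996337 -0.00644698]
 [-0.97705497 -0.00412733 -0.21294729]
 [ 0.21291288  0.00749777 -0.97704242]] [  -3.08692221  561.82626831 1074.54293082] [[-1.90217319e-05 -9.63276767e-01 -2.68510467e-01  7.20241977e+01]
 [ 9.99999666e-01  2.00991962e-04 -7.91896923e-04 -2.36984669e-01]
 [ 8.16784353e-04 -2.68510392e-01  9.63276441e-01 -1.62965013e+02]
 [ 0.00000000e+00  0.00000000e+00  0.00000000e+00  1.00000000e+00]]
```

View pics/t0.png

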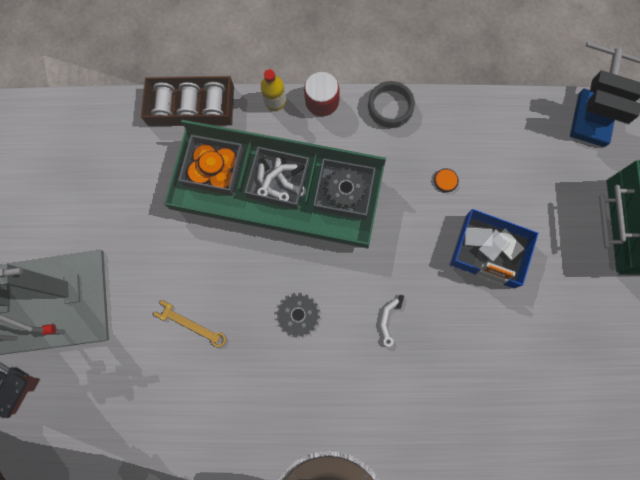

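View pics/s0.png

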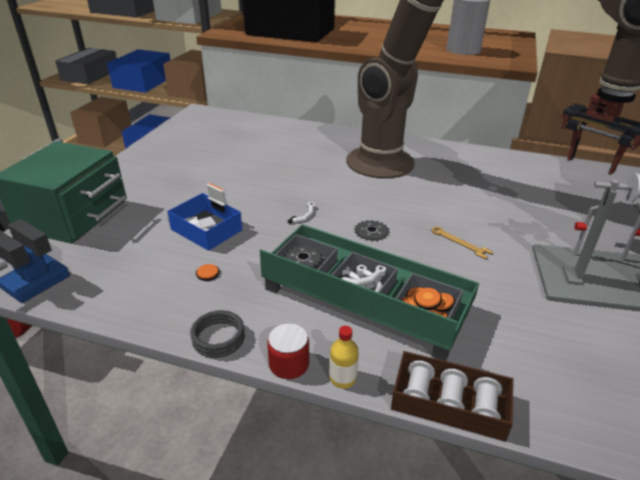

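The top view shows the holder at about (497,270) on the tray's near wall. The reflector bin is at (212,163), and the lip runs from (168,207) to (368,243). The scene view agrees with this. Next I'll measure them.

```bash
python3 - <<'E'
from h import *
c=load('t0'); im=c['pixels']; hsv=cv2.cvtColor(im,cv2.COLOR_RGB2HSV)
org=cv2.inRange(hsv,(5,120,100),(20,255,255))
m=org.copy(); m[:,:470]=0;m[:,530:]=0;m[:250]=0;m[290:]=0
ys,xs=np.nonzero(m);print('label px',len(xs),xs.min(),xs.max(),ys.min(),ys.max())
r=cv2.minAreaRect(np.c_[xs,ys].astype(np.float32));print(r)
P=plane(c,cv2.boxPoints(r),104);print('label corners z104',P.round(1)); print(plane(c,[r[0]],104),plane(c,[r[0]],95))
# tray blue
b=cv2.inRange(hsv,(105,120,40),(130,255,255)); b[:,:430]=0;b[:,555:]=0
b[:200]=0;b[300:]=0
pts=np.argwhere(b)[:,::-1].astype(np.float32); r=cv2.minAreaRect(pts);print('tray',r,plane(c,cv2.boxPoints(r),60).round(1))
g=cv2.inRange(hsv,(65,80,30),(90,255,255)); g[:,:140]=0;g[:,400:]=0;g[:110]=0;g[260:]=0
cs=max(cv2.findContours(g,0,2)[0],key=cv2.contourArea); ap=cv2.approxPolyDP(cs,4,True)[:,0];print('shelf',ap.tolist(),plane(c,ap,80).round(1).tolist())
gr=cv2.resize(im[110:300,140:560],None,fx=1.9,fy=1.9,interpolation=2)
a=cv2.resize(im[115:255,150:400],(800,448),interpolation=2)
cv2.imwrite('pics/crop1.png',a[:,:,::-1])
E
```

```text
label px 77 488 512 265 275
((500.3756103515625, 269.9804992675781), (25.285877227783203, 2.963189125061035), 20.2248592376709)
label corners z104 [[ 490.8 -316.3  104. ]
 [ 496.4 -318.7  104. ]
 [ 478.8 -365.9  104. ]
 [ 473.1 -363.5  104. ]]
[[ 484.76680683 -341.08398964  104.        ]] [[ 486.15713421 -343.89051457   95.        ]]
tray ((494.80706787109375, 248.66258239746094), (76.58100891113281, 60.52622604370117), 20.136302947998047) [[ 504.2 -246.1   60. ]
 [ 626.9 -295.9   60. ]
 [ 570.  -447.8   60. ]
 [ 449.1 -394.5   60. ]]
shelf [[382, 167], [368, 232], [358, 230], [361, 220], [313, 212], [311, 205], [311, 212], [302, 210], [307, 195], [307, 207], [315, 189], [309, 195], [311, 182], [315, 187], [314, 163], [320, 165], [315, 155], [307, 193], [297, 210], [235, 199], [235, 193], [215, 196], [176, 188], [171, 203], [165, 203], [367, 244]] [[708.5, -108.9, 80.0], [567.0, -77.8, 80.0], [571.1, -57.2, 80.0], [592.4, -63.5, 80.0], [609.1, 36.2, 80.0], [624.2, 40.6, 80.0], [609.1, 40.4, 80.0], [613.4, 59.2, 80.0], [646.0, 49.3, 80.0], [619.9, 48.9, 80.0], [659.1, 32.7, 80.0], [646.0, 45.1, 80.0], [674.5, 41.3, 80.0], [663.5, 32.7, 80.0], [716.9, 35.5, 80.0], [712.5, 22.7, 80.0], [735.0, 33.6, 80.0], [650.3, 49.3, 80.0], [613.3, 69.6, 80.0], [636.9, 200.5, 80.0], [650.0, 201.1, 80.0], [643.4, 243.3, 80.0], [661.1, 328.0, 80.0], [628.0, 336.3, 80.0], [628.0, 349.3, 80.0], [541.7, -75.5, 80.0]]
```

View pics/crop1.png

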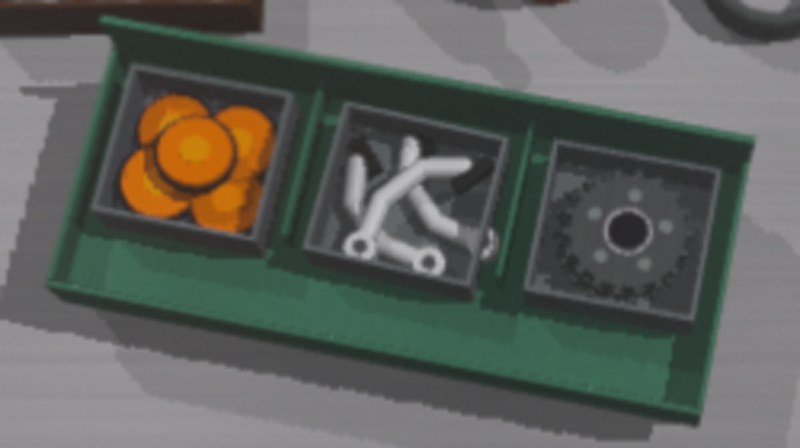

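Call:
drive_tool(increments=[[1,[0,0,0],7],[1,[0,0,0],7],[1,[0,0,0],7],[1,[0,0,0],7],[1,[0,0,0],7],[1,[0,0,0],7],[1,[0,0,0],7],[1,[0,0,0],7],[1,[0,0,0],7],[1,[0,0,0],7]])

```text
clock: 0.98
tcp_pos: [282.3, 557.4, 222.3]
tool_rot: [0.0, 0.75, 0.661, -0.0]
wrist_force: [0.5, -0.0, 0.6]
width: 87.8
```

```bash
python3 - <<'E'
from h import *
c=load('t0')
uv=np.array([(132,65),(293,97),(265,245),(95,212)])/3.2+[150,115]
P=plane(c,uv,90);print('bin rim',P.round(1).tolist(),P.mean(0).round(1))
u2=np.array([(50,292),(695,422)])/3.2+[150,115];L=plane(c,u2,80);print('lip px ends',L.round(1))
E
```

```text
bin rim [[776.5, 300.3, 90.0], [753.1, 190.1, 90.0], [650.1, 203.9, 90.0], [672.8, 318.0, 90.0]] [713.1 253.1  90. ]
lip px ends [[620.9 347.4  80. ]
 [535.7 -75.8  80. ]]
```

Call:
drive_tool(increments=[[1,[0,0,0],6.5],[1,[0,0,0],6.5],[1,[-32,21,0],0],[1,[-32,21,0],0],[1,[-32,21,0],0],[1,[-32,21,0],0],[1,[-32,21,0],0],[1,[-32,21,0],0],[1,[-32,21,0],0],[1,[-32,21,0],0]])

```text
clock: 1.82
tcp_pos: [353.4, 257.8, 222.6]
tool_rot: [-0.0, 0.818, 0.575, -0.0]
wrist_force: [0.2, -0.3, 0.4]
width: 87.8
```

Call:
drive_tool(increments=[[1,[-32,21,0],0],[1,[-32,21,0],0],[1,[-32,21,0],0],[1,[-32,21,0],0],[1,[-32,21,0],0],[1,[-32,21,0],0],[1,[-32,21,0],0],[1,[-32,21,0],0],[1,[-32,21,0],0],[1,[0,0,0],0]])

```text
clock: 2.65
tcp_pos: [434.1, -82.1, 223.3]
tool_rot: [0.002, 0.82, 0.572, 0.0]
wrist_force: [-1.2, 0.3, 0.6]
width: 88.1
```

Call:
drive_tool(increments=[[1,[-31,19,0],0],[1,[-31,19,0],0],[1,[-31,19,0],0],[1,[-31,19,0],0],[1,[-31,19,0],0],[1,[-31,19,0],0],[1,[-31,19,0],0],[1,[0,0,0],0],[1,[0,0,0],0]])

```text
clock: 3.4
tcp_pos: [483.7, -327.0, 222.0]
tool_rot: [-0.0, 0.82, 0.573, -0.001]
wrist_force: [-0.1, 1.0, -0.8]
width: 88.1
```

```bash
python3 - <<'E'
from h import *
c=grab('wrist','w1');print(c['s']['tcp_pos'],c['s']['tool_rot'])
print(proj(c,[[485,-341,104]]))
E
```

```text
[ 483.67569987 -326.96748188  222.00322844] [-7.12685880e-05  8.19666936e-01  5.72839548e-01 -9.79986002e-04]
[[324.64571002 253.54564989]]
```

View pics/w1.png

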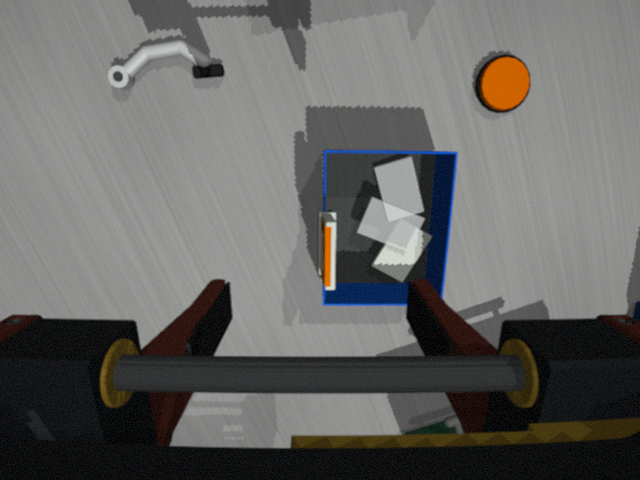

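The wrist view shows the holder's plate top at about columns 323–337 and rows 213–290, with the orange strip at column 329. I'll zoom in on it.

```bash
python3 - <<'E'
from h import *
c=load('w1');im=c['pixels'];a=cv2.resize(im[195:315,270:430],(800,600),interpolation=2);cv2.imwrite('pics/crop2.png',a[:,:,::-1])
hsv=cv2.cvtColor(im,cv2.COLOR_RGB2HSV);m=cv2.inRange(hsv,(5,120,100),(20,255,255));m[:,:300]=0;m[:,350:]=0
p=np.argwhere(m)[:,::-1].astype(np.float32);r=cv2.minAreaRect(p);print(r)
b=cv2.boxPoints(r)
for z in(104,): 
  P=plane(c,b,z);print(P.round(1).tolist(),P.mean(0).round(1),np.linalg.norm(P[0]-P[1]),np.linalg.norm(P[1]-P[2]))
print(c['intrinsics'][0][0])
E
```

```text
((326.84356689453125, 256.04095458984375), (6.976055145263672, 59.985191345214844), 1.2730300426483154)
[[473.6, -367.6, 104.0], [492.5, -318.8, 104.0], [497.7, -320.9, 104.0], [479.2, -369.8, 104.0]] [ 485.8 -344.3  104. ] 52.29988239775891 5.6657226881626155
353.9157339785832
```

View pics/crop2.png

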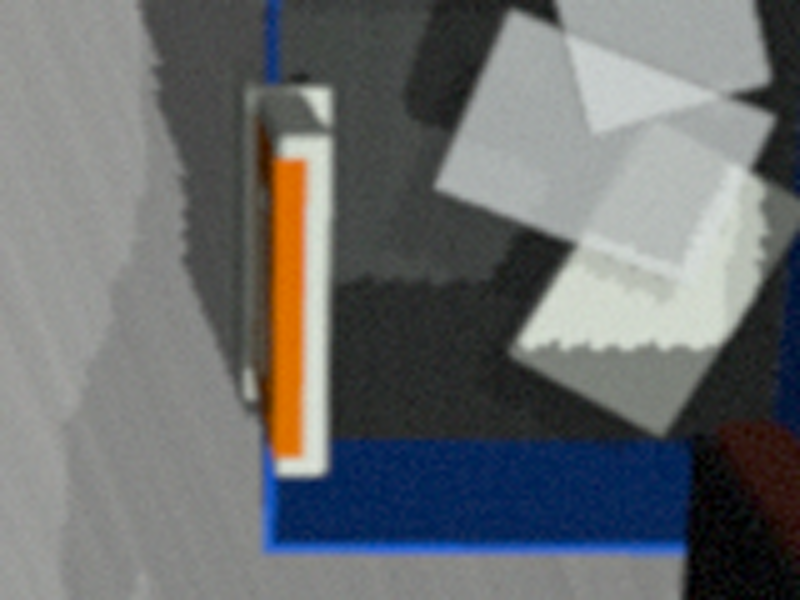

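```bash
python3 - <<'E'
from h import *
c=load('w1')
u=np.array([(273,135),(333,132),(328,476),(273,478)])/5+[270,195]
P=plane(c,u,104);print(P.round(1).tolist(),P.mean(0).round(1),np.linalg.norm(P[0]-P[1]),np.linalg.norm(P[0]-P[3]))
e=(P[0]+P[1]-P[2]-P[3]);print('yaw',np.degrees(np.arctan2(-e[0],e[1])))
q=c['s']['tool_rot'];A=Ro.from_quat([q[1],q[2],q[3],q[0]]).as_matrix();print(np.degrees(np.arctan2(A[1,1],A[0,1])))
print('d in tool',(A.T@(P.mean(0)-c['s']['tcp_pos'])).round(1))
# tray near wall top edge, cross-check of x: left wall at z 60
W=plane(c,np.array([(268,545),(272,20)])/5+[270,195],60);print('wall',W.round(1).tolist())
n=A[:,1];print('along tool y: wall',W@n,'plate',P@n)
t=load('t0');print('t0 center', 'orange(t0) [484.8 -341.1]')
E
```

```text
[[494.0, -315.9, 104.0], [503.3, -318.7, 104.0], [482.7, -375.1, 104.0], [473.7, -372.2, 104.0]] [ 488.4 -345.5  104. ] 9.72151249336769 59.868211133923396
yaw -19.986421159757747
-20.10306665578693
d in tool [-15.6  11.  118. ]
wall [[462.1, -403.3, 60.0], [498.6, -304.4, 60.0]]
along tool y: wall [572.48071323 572.82436127] plate [572.37151345 582.08010567 582.05346401 572.64218306]
t0 center orange(t0) [484.8 -341.1]
```

Call:
drive_tool(increments=[[1,[-8,5.5,0],0],[1,[-8,5.5,10],0],[1,[0,0,30],0],[1,[0,0,35],0],[1,[0,0,35],0],[1,[0,0,25],0],[1,[0,0,12],0],[1,[0,0,5],0],[1,[0,0,0],0],[1,[0,0,0],0]])

```text
clock: 4.28
tcp_pos: [490.6, -343.7, 72.0]
tool_rot: [0.001, 0.818, 0.575, 0.0]
wrist_force: [-0.3, -0.3, -0.2]
width: 87.8
```

Call:
drive_tool(increments=[[0,[0,0,0],0],[0,[0,0,0],0],[0,[0,0,0],0],[0,[0,0,0],0],[0,[0,0,0],0],[0,[0,0,0],0],[0,[0,0,0],0],[0,[0,0,0],0],[0,[0,0,0],0]], squeeze=50)

```text
clock: 5.03
tcp_pos: [489.6, -343.4, 70.6]
tool_rot: [-0.0, 0.818, 0.575, -0.0]
wrist_force: [0.7, 0.7, -0.5]
width: 31.4
```

Call:
drive_tool(increments=[[0,[0,0,1],0],[0,[0,0,0],0],[0,[0,0,0],0],[0,[0,0,0],0],[0,[0,0,0],0],[0,[0,0,0],0],[0,[0,0,0],0]])

```text
clock: 5.62
tcp_pos: [487.3, -342.9, 69.1]
tool_rot: [-0.002, 0.819, 0.574, -0.001]
wrist_force: [-6.3, 1.4, 4.2]
width: 8.7
```

Call:
drive_tool(increments=[[0,[0,0,0],0],[0,[0,0,-4],0],[0,[0,0,-8],0],[0,[0,0,-15],0],[0,[0,0,-25],0],[0,[0,0,-30],0],[0,[0,0,-30],0],[0,[0,0,-20],0],[0,[0,0,0],0],[0,[0,0,0],0]])

```text
clock: 6.45
tcp_pos: [490.9, -343.9, 203.4]
tool_rot: [0.002, 0.818, 0.575, 0.001]
wrist_force: [-0.3, 0.2, -1.2]
width: 8.5
```

```bash
python3 - <<'E'
from h import *
c=grab('wrist','w2');s=c['s'];print(s['tcp_pos'],s['tool_rot'],s['wrist_force'],s['width'])
im=c['pixels'];a=cv2.resize(im[200:420,200:440],(800,733)[:2] if 0 else (654,600),interpolation=2);cv2.imwrite('pics/crop3.png',a[:,:,::-1])
E
```

```text
[ 490.89660921 -343.90712689  203.41071547] [0.00172344 0.81830066 0.57478656 0.00121572] [-0.32890907  0.15767591 -1.15039519] 8.487402312773526
```

View pics/crop3.png

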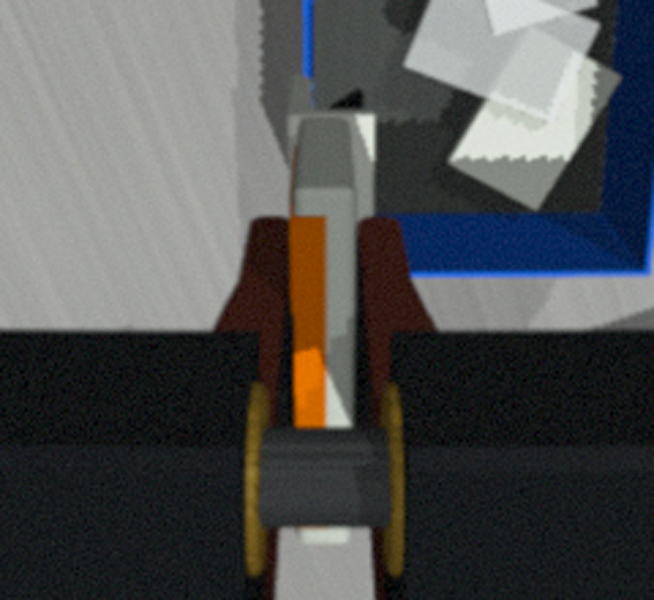

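```bash
python3 - <<'E'
from h import *
c=load('w2');s=c['s'];q=s['tool_rot'];A=Ro.from_quat([q[1],q[2],q[3],q[0]]).as_matrix()
u=np.array([(300,187),(356,187)])/2.725+200
P=plane(c,u,s['tcp_pos'][2]+35);print(((P-s['tcp_pos'])@A).round(1))
# lip: contour from t0
t=load('t0');im=t['pixels'];hsv=cv2.cvtColor(im,cv2.COLOR_RGB2HSV)
g=cv2.inRange(hsv,(65,80,20),(95,255,255));
rows=[]
for x in range(180,361,6):
    col=np.nonzero(g[180:265,x])[0]
    if len(col): rows.append((x,180+col.max()+.5))
rows=np.array(rows);k=np.polyfit(*rows.T,1);res=rows[:,1]-np.polyval(k,rows[:,0]);ok=abs(res)<2;k=np.polyfit(*rows[ok].T,1);print(k,ok.sum())
u=[(x,np.polyval(k,x)) for x in(180,360)]
for z in(80,50):print(z,plane(t,u,z).round(1).tolist())
print(im[195:216,200].tolist())
E
```

```text
[[ 28.   -1.9 -35. ]
 [ 28.    5.9 -35. ]]
[  0.19959677 171.09274194] 31
80 [[619.3, 316.4, 80.0], [543.8, -61.2, 80.0]]
50 [[627.5, 325.4, 50.0], [550.0, -62.6, 50.0]]
[[58, 93, 75], [59, 92, 75], [60, 92, 76], [60, 94, 76], [60, 95, 77], [64, 103, 84], [64, 104, 84], [64, 103, 84], [64, 103, 85], [64, 104, 85], [64, 104, 85], [65, 105, 85], [64, 104, 85], [62, 101, 83], [60, 95, 77], [62, 99, 82], [52, 72, 61], [44, 53, 48], [45, 52, 47], [47, 53, 50], [63, 66, 64]]
```

The holder sits square in the jaws with the card on the tool's -y side, 2 mm off along its length. I'll carry it to above the lip.

Call:
drive_tool(increments=[[0,[0,0,0],-4.25],[0,[0,0,0],-4.25],[0,[20,0,0],0],[0,[35,0,0],0],[0,[35,0,0],0],[0,[35,0,0],0],[0,[35,0,0],0],[0,[35,0,0],0],[0,[35,0,0],0],[0,[35,0,0],0]])

```text
clock: 7.33
tcp_pos: [541.4, -81.6, 200.5]
tool_rot: [-0.0, 0.774, 0.634, -0.001]
wrist_force: [0.2, -1.4, -1.5]
width: 8.4
```

Call:
drive_tool(increments=[[0,[35,0,0],0],[0,[35,0,0],0],[0,[35,0,0],0],[0,[35,0,0],0],[0,[35,0,0],0],[0,[35,0,0],0],[0,[35,0,0],0],[0,[35,0,0],0],[0,[35,0,0],0],[0,[25,0,0],0]])

```text
clock: 8.17
tcp_pos: [608.0, 253.9, 199.6]
tool_rot: [-0.001, 0.773, 0.635, -0.001]
wrist_force: [0.1, 1.1, -0.7]
width: 8.8
```

Call:
drive_tool(increments=[[0,[15,0,10],0],[0,[10,0,10],0],[0,[0,0,10],0],[0,[0,0,10],0],[0,[0,0,0],0],[0,[0,0,0],0],[0,[0,0,0],0]])

```text
clock: 8.75
tcp_pos: [614.1, 272.6, 162.1]
tool_rot: [0.0, 0.774, 0.633, 0.0]
wrist_force: [-0.9, -0.8, -1.2]
width: 9.1
```

```bash
python3 - <<'E'
from h import *
c=grab('wrist','w3');s=c['s'];print(s['tcp_pos'],s['tool_rot'],s['wrist_force'],s['width'])
E
```

```text
[614.14604229 272.55617526 162.10036376] [1.83726951e-04 7.74315827e-01 6.32799298e-01 1.20808506e-04] [-0.90830879 -0.81214364 -1.18922959] 9.090461014512721
```

View pics/w3.png

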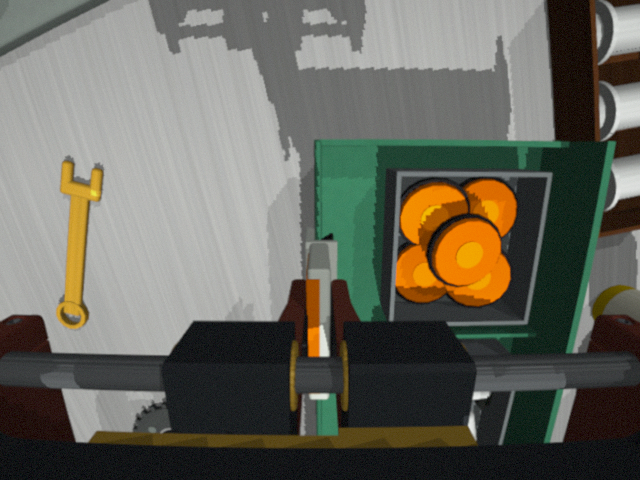

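The wrist view shows the lip at columns 315–325, left of the reflector bin. The bin rim is at about (397,172), (551,173), (527,323) and (388,323). I'll zoom in on the lip and the holder.

```bash
python3 - <<'E'
from h import *
c=load('w3');s=c['s'];q=s['tool_rot'];A=Ro.from_quat([q[1],q[2],q[3],q[0]]).as_matrix()
P=plane(c,[(397,172),(551,173),(527,324),(388,324)],90);T=(P-s['tcp_pos'])@A
print('bin rim tool',T.round(1).tolist(),T.mean(0).round(1),P.mean(0))
a=cv2.resize(c['pixels'][130:290,290:430],(700,800)if 0 else(525,600),interpolation=2);cv2.imwrite('pics/crop4.png',a[:,:,::-1])
for r in(150,180,210,230):print(r,c['pixels'][r,305:340].astype(int).tolist() if 0 else c['pixels'][r,306:336,1].tolist())
E
```

```text
bin rim tool [[57.1, 52.5, 72.1], [57.5, 157.0, 72.2], [-54.5, 158.4, 72.2], [-53.2, 52.4, 72.1]] [  1.7 105.1  72.1] [717.49593231 253.31665671  90.        ]
150 [114, 115, 113, 115, 113, 109, 110, 95, 83, 90, 107, 124, 126, 122, 110, 104, 109, 119, 118, 120, 118, 115, 114, 120, 118, 120, 119, 118, 117, 119]
180 [91, 90, 93, 93, 93, 94, 92, 90, 67, 62, 69, 96, 118, 124, 117, 119, 128, 134, 134, 136, 136, 133, 133, 136, 131, 133, 130, 136, 134, 137]
210 [90, 99, 88, 91, 94, 90, 96, 85, 73, 65, 65, 84, 108, 119, 114, 106, 120, 128, 130, 130, 132, 130, 130, 130, 135, 132, 131, 130, 131, 129]
230 [93, 105, 110, 109, 112, 115, 108, 108, 89, 74, 80, 112, 127, 123, 113, 106, 122, 128, 132, 132, 132, 127, 128, 130, 129, 131, 131, 129, 129, 130]
```

View pics/crop4.png

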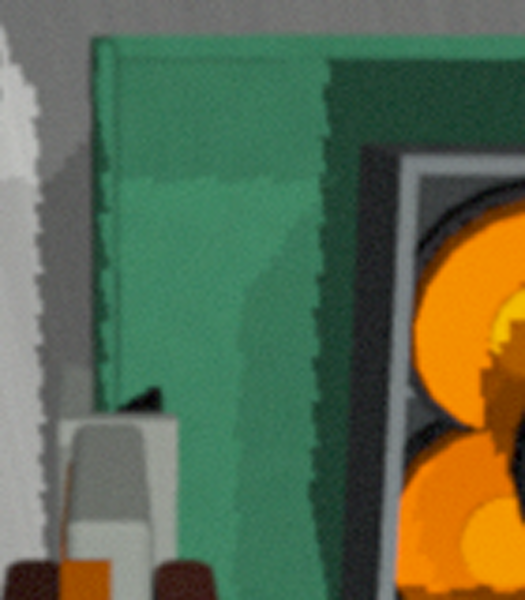

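```bash
python3 - <<'E'
from h import *
c=load('w3');s=c['s'];q=s['tool_rot'];A=Ro.from_quat([q[1],q[2],q[3],q[0]]).as_matrix();z=s['tcp_pos'][2]
f=lambda u,zz:((plane(c,np.array(u,float)/3.75+[290,130],zz)-s['tcp_pos'])@A).round(1).tolist()
print('lip',f([(93,60),(119,60)],80),f([(95,380),(120,380)],80))
print('plate top',f([(68,520),(150,520)],z+35))
print('bridge',f([(58,415),(178,415)],z-5))
print('yaw',np.degrees(np.arctan2(A[1,1],A[0,1])),c['intrinsics'][0])
E
```

```text
lip [[73.4, -1.4, 82.1], [73.4, 3.2, 82.1]] [[14.7, -1.2, 82.1], [14.7, 3.5, 82.1]]
plate top [[27.8, -2.8, -35.0], [27.8, 5.6, -35.0]]
bridge [[28.3, -5.3, 5.0], [28.3, 10.5, 5.0]]
yaw -11.486091309391275 [353.91573398   0.         318.74387202]
```

The lip is 0.4 mm to -x of the saddle and parallel to it. The bin centre is 3.7 mm along +x of the tool. I'll shift to those, biased 1 mm so the skirt clears, then descend.

Call:
drive_tool(increments=[[0,[3.7,-1.5,0],0],[0,[0,0,10],0],[0,[0,0,15],0],[0,[0,0,10],0],[0,[0,0,5],0],[0,[0,0,0],0],[0,[0,0,0],0],[0,[0,0,0],0]])

```text
clock: 9.47
tcp_pos: [613.4, 278.2, 122.2]
tool_rot: [0.0, 0.774, 0.634, 0.0]
wrist_force: [0.1, -0.2, -0.2]
width: 8.8
```

```bash
python3 - <<'E'
from h import *
c=grab('wrist','w4');s=c['s'];print(s['tcp_pos'],s['tool_rot'],s['wrist_force'],s['width'])
a=cv2.resize(c['pixels'][140:300,250:390],(525,600),interpolation=2)
d=cv2.resize(grab('top','t4')['pixels'][180:260,150:260],(660,480),interpolation=2)
cv2.imwrite('pics/crop5.png',a[:,:,::-1])
E
```

```text
[613.39675699 278.16580324 122.18552355] [1.62271563e-04 7.73637895e-01 6.33627843e-01 3.70259671e-04] [ 0.05140451 -0.22925237 -0.23121559] 8.78981549853584
```

View pics/crop5.png

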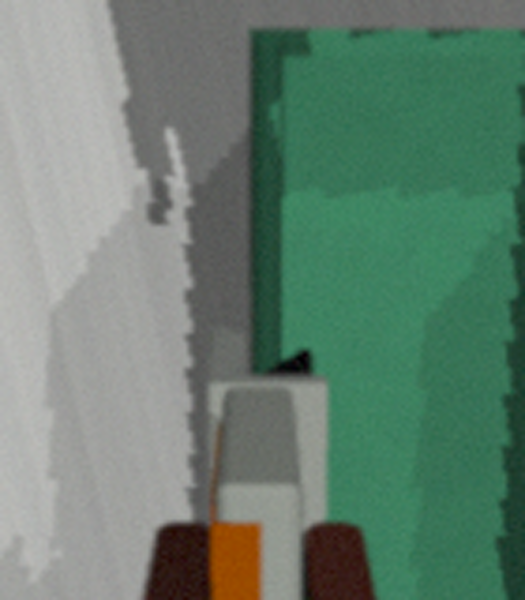

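```bash
python3 - <<'E'
from h import *
c=load('w4');s=c['s'];q=s['tool_rot'];A=Ro.from_quat([q[1],q[2],q[3],q[0]]).as_matrix();z=s['tcp_pos'][2]
f=lambda u,zz:((plane(c,np.array(u,float)/3.75+[250,140],zz)-s['tcp_pos'])@A).round(1).tolist()
print('lip',f([(251,60),(282,60)],80),f([(252,370),(283,370)],80))
print('plate top',f([(219,485),(300,485)],z+35))
print('bridge',f([(208,380),(328,380)],z-5))
print('skirt bottom',f([(210,328),(250,333)],z-37))
print('bump tongue',f([(270,372),(311,350)],z-33))
E
```

```text
lip [[67.9, 0.2, 42.2], [67.9, 4.9, 42.2]] [[19.7, 0.3, 42.2], [19.7, 5.3, 42.2]]
plate top [[27.6, -2.7, -35.0], [27.6, 5.6, -35.0]]
bridge [[28.0, -5.3, 5.0], [28.0, 10.5, 5.0]]
skirt bottom [[27.7, -6.1, 37.0], [26.9, 0.0, 37.0]]
bump tongue [[21.7, 3.1, 33.0], [25.2, 9.3, 33.0]]
```

Call:
drive_tool(increments=[[0,[0,-0.5,2],0],[0,[0,0,2],0],[0,[0,0,2],0],[0,[0,0,2],0],[0,[0,0,2],0],[0,[0,0,2],0],[0,[0,0,0],0],[0,[0,0,0],0]])

```text
clock: 10.23
tcp_pos: [612.6, 278.1, 109.5]
tool_rot: [0.0, 0.774, 0.634, -0.0]
wrist_force: [0.2, 0.3, -0.4]
width: 8.4
```

Call:
drive_tool(increments=[[0,[0,0,1.5],0],[0,[0,0,1.5],0],[0,[0,0,1.5],0],[0,[0,0,1.5],0],[0,[0,0,1],0],[0,[0,0,0],0],[0,[0,0,0],0]])

```text
clock: 10.82
tcp_pos: [613.3, 278.2, 103.2]
tool_rot: [0.0, 0.774, 0.634, 0.001]
wrist_force: [3.9, -0.3, 4.6]
width: 8.9
```

Call:
drive_tool(increments=[[0,[0,0,1.5],0],[0,[0,0,1.5],0],[0,[0,0,1.5],0],[0,[0,0,1.5],0],[0,[0,0,1.5],0],[0,[0,0,1],0],[0,[0,0,0],0],[0,[0,0,0],0]])

```text
clock: 11.48
tcp_pos: [612.9, 278.0, 93.9]
tool_rot: [0.0, 0.774, 0.634, 0.0]
wrist_force: [5.7, -0.0, 1.7]
width: 9.0
```

The force profile matches the tongue passing the lip. The 5.7 N side force says to ease the tool about 1 mm into the shelf. Then I'll go home.

Call:
drive_tool(increments=[[0,[0,0.7,1],0],[0,[0,0.7,1],0],[0,[0,0,1],0],[0,[0,0,1],0],[0,[0,0,1],0],[0,[0,0,1],0],[0,[0,0,0],0],[0,[0,0,0],0]])

```text
clock: 12.15
tcp_pos: [613.9, 277.9, 89.0]
tool_rot: [-0.0, 0.774, 0.634, 0.0]
wrist_force: [1.8, -1.4, 10.2]
width: 8.4
```

Call:
drive_tool(increments=[[0,[0,0.3,1],0],[0,[0,0,1],0],[0,[0,0,0],0],[0,[0,0,0],0],[0,[0,0,0],0]])

```text
clock: 12.57
tcp_pos: [614.0, 277.9, 88.9]
tool_rot: [-0.001, 0.774, 0.634, 0.0]
wrist_force: [-4.2, -3.7, 24.5]
width: 8.6
```

```bash
python3 - <<'E'
from h import *
c=grab('wrist','w5');s=c['s'];print(s['clock'],s['tcp_pos'],s['tool_rot'],s['wrist_force'],s['wrist_torque'],s['width'])
a=cv2.resize(c['pixels'][120:300,270:480],(700,600),interpolation=2)
cv2.imwrite('pics/crop6.png',a[:,:,::-1])
E
```

```text
12.5667 [613.95418296 277.89997452  88.91932857] [-7.94473062e-04  7.73645205e-01  6.33618456e-01  3.44916995e-04] [-4.17768054 -3.72680937 24.50097   ] [-0.96867192  1.12046628  0.03401877] 8.644704398840188
```

View pics/crop6.png

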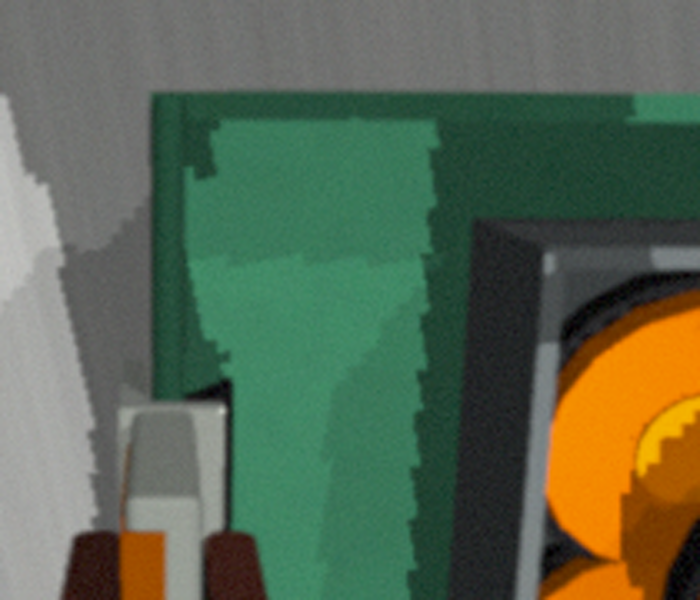

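The holder is home. It stopped dead at the predicted TCP height of 89 mm with 24 N of push, and the lip runs under the bridge with the tongue behind it. I'll check that it stays steady, then hand in.

Call:
drive_tool(increments=[[0,[0,0,0],0],[0,[0,0,0],0],[0,[0,0,0],0],[0,[0,0,0],0],[0,[0,0,0],0],[0,[0,0,0],0]])

```text
clock: 13.12
tcp_pos: [613.9, 277.9, 88.9]
tool_rot: [-0.001, 0.774, 0.634, 0.0]
wrist_force: [-5.0, -3.8, 24.1]
width: 8.6
```

```bash
python3 - <<'E'
from h import *
s=bot.observe();print(s['tcp_pos'],s['wrist_force'],s['width'])
if s['wrist_force'][2]>10 and abs(s['tcp_pos'][2]-89)<1: print(bot.close_job())
c=load('w5');s=c['s'];q=s['tool_rot'];A=Ro.from_quat([q[1],q[2],q[3],q[0]]).as_matrix();z=s['tcp_pos'][2]
f=lambda u,zz:((plane(c,np.array(u,float)/3.3333+[270,120],zz)-s['tcp_pos'])@A).round(1).tolist()
print('lip',f([(153,300),(184,300)],80),'bridge',f([(119,407),(225,407)],z-5))
E
```

```text
[613.92633774 277.91063715  88.88821384] [-5.02820572 -3.82265176 24.09213119] 8.636841328117583
the job is handed in; nothing more can be done
None
lip [[42.8, -0.1, 9.0], [42.8, 4.4, 9.0]] bridge [[27.6, -5.2, 5.0], [27.6, 10.5, 5.0]]
```

I took the label holder off the tray and pushed it home on the shelf's front lip in front of the reflector bin. I handed the job in at about 13 s, still gripping it (set to 50 N) and pressing it down. No verdict is reported.

**Seating:** Going down, the wrist read 4.6 N as the tongue met the lip, then 1.7 N. The holder then stopped dead with the tool at 88.9 mm, against 89.1 mm predicted. The downward push stayed at about 24 N over the last half second, with a 5 to 6 N side force.

**Position:** The last wrist picture puts the bridge about 0.8 mm from the lip's middle line (limit 4 mm). The holder is parallel to the lip with the card facing out. From the approach picture it should be within about 2 mm of the bin's middle along the lip (limit 22 mm); I did not measure that again at the end.

**Disagreements:** The wrist camera reads about 1.4 mm off across the jaws, so I used relative measurements for the fit. The first top-view estimate of the lip was several millimetres out, because its height there was ambiguous, and the close view replaced it. I took no final picture of the tray or the loose parts. No unexpected contact forces showed at any reading.

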